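Tuck the tray's dust cover under its flap and hold it down

ROBOT

A 7-joint arm with a two-finger parallel gripper is mounted at the origin on the work surface. World frame = base frame: x ahead of the robot, y to its left, z up, the work surface at z = 0. Lengths are in m, angles in rad, forces in N, time in s.
With the tool pointing down it reaches from about 0.35 to 0.9 m from the base axis. Payload 7.2 kg.
Tool frame: the origin (TCP) lies midway between the tips of the shut fingers; the grasp point (between the pads) lies behind it (ctrl.pinch_z is the z of the grasp point in the tool frame, in m); z points along the fingers, y is the line along which they close (so a half turn about z gives the same grasp; the last joint's range is limited). The gripper opens to 88 mm and grips with 3 to 60 N. Pads are 20 mm wide; open, the fingers measure 115 mm over their backs; the gripper's body (75 mm by 178 mm) begins 61 mm behind the grasp point.
Start: joints at [1.121, 0.411, -0.013, 1.596, 0.006, 1.134, -0.082], TCP at [0.233, -0.58, 0.223] pointing down, gripper open.
Joint ranges: [-2.95, 2.95], [-0.29, 1.99], [-1.47, 1.44], [0.14, 2.54], [-1.03, 4.17], [0.13, 1.85], [-2.86, 2.86]. Speed limits (rad/s): [2.39, 2.39, 3.01, 3.01, 3.14, 3.14, 3.14].

INTERFACE

Orientations are given as a rotation vector (axis times angle).
In Python, from rig import ctrl gives the robot as it stands.
- The arm moves only by the tool send_rows, never from a script. Its arguments are lists of equal length, an entry for each row: "translation": the shift along the tool's x, y, z each as a share of 40 cm, from -1 to 1, a list of three; "angular": the turn, a rotation vector about the tool's x, y, z each as a share of 45 degrees, from -1 to 1, a list of three. In form: {"translation": [[x, y, z], ...], "angular": [[wx, wy, wz], ...]}. A call has 1 to 12 rows; each row shifts and turns the commanded pose from where the row before left it, along the tool's axes as they then stand; what a row does not reach is not made up. A row lasts 1/10 s, in which the tool goes at most 50 mm and 8.59 degrees, less where a joint would pass 70% of its speed; a pose out of reach is approached as far as the arm can. A call with a number of a shift or a turn outside -1 to 1 is refused whole. A call with a gripper value outside its range is refused whole. "hand" is the opening, from -1 (shut) to 1 (fully open), so that 0 is half open, set as the call begins (left out, the last holds). The fingers move at their own pace and stop on an object; the grip force is fixed at half the most. Time passes only in rows, so rows that do not move let the fingers close. It gives the time, the measured TCP pose, the force, the opening and the grip force at its end, in the units of the state.
- ctrl.observe(): the state, without advancing time (a new reading comes with each control period).
- ctrl.snapshot(name): name is "scene" or "side" or "wrist"; returns (picture, depth): 400x640x3 uint8, red, green, blue; 400x640 float32, m along the optical axis (not along the pixel's ray), 0 where there is no reading.
- ctrl.calibration(name): a dict with "intrinsics" (3x3 intrinsics, pixels), "xyz" and "orientation" of the camera in the world. Camera axes: x right, y down, z forward; pixel columns grow to the right and rows downward; lengths in m; the calibration is good to about 2 mm. A picture is of the moment at which its call begins: read the wrist's pose just before it. calibration takes no time and is no camera call; for the wrist camera it gives the pose at the moment of the call.
- ctrl.close_job(): hands the job in; it is judged then, once.
The state is a dict: "time": time; "joints": joint angles; "joint_vel": joint speeds; "joint_efforts": joint torques, N m; "position": TCP position; "eef_rot": TCP orientation; "force": force on the tool from outside, world axes, zero at the start; "torque": the same for the moment, N m; "grip_width": finger opening in m; "grip_force": force on a finger pad.
Only numpy, scipy, OpenCV 4.12 (cv2) and the standard library are available. Lean on these libraries where they do the work, as an engineer would, in place of code of your own. Each camera call takes 0.05 s, during which the arm holds its last target. There are 200 camera calls.

TASK

Lift the metal cover plate by its arch handle up and off the two hooks of its rack, and tuck its far edge about 20 mm under the free edge of the flap on the watch-parts tray, square to the tray and centred over the opening, without lifting the flap. Then press the cover down flat so that the sprung rubber seal under it gives about 5 mm, but do not bottom it out, and finish while still gripping the handle and holding the cover pressed down. Leave the bottle, the loupe and the screwdriver where they are.

Things in the scene. Friction and masses are not known exactly. Their poses are not given: they have to be found in the camera images.
- cover_bar (a point): Centre of the horizontal bar of the cover's arch handle, 51 mm above the plate's underside; x across the bar, y along it, z up. Bar 12 mm thick (x), 14 tall, 136 long, on two legs 8 mm wide at y = +-64; 40 mm free between bar and plate. At the start it hangs level on the rack, axes along the rack's within 2 degrees; the hooks carry it at y = +-46, its middle is free to grip.
- cover_plate (a point): Centre (half-way up) of the cover's flat aluminium plate, 100 mm (x) by 170 mm (y) by 4 mm thick, straight below the bar. The edge to be tucked is the long edge at x = +50 mm, y from -85 to 85.
- rack: Fixed rack, origin on the bench below the hanging bar. Posts (119 mm tall) at x = 68, y = +-46 mm; from each an 8 mm thick hook arm runs level to -x (axis 115 up), its upturned tip at x = -16, top 129 up. The bar rests at 119: it must rise over 10 mm to pass the tips, can rise 32 before the plate meets the arms; then draw the cover 95 mm or more to -x. Foot 12 mm high.
- tray: Fixed steel tray 230 (x) by 220 mm (y), origin at its underside's centre. Open half at -x, walls 18 mm high; the flap covers the +x half (side walls 39 high at y = +-107). Opening with watch parts: x -70 to 8, y -70 to 70. Black rubber seal frame round it: x -90 to 36, y -90 to 90, top 30 up when free. The cover in place has its plate centre at x = -30, y = 0, axes along the tray's.
- flap_edge (a point): Middle of the lower corner of the flap's free edge, at tray x = 0, 40 mm up when shut: 10 mm above the seal, for the 4 mm plate to enter from -x. The flap is an aluminium leaf 218 mm wide (y), 3 thick, reaching 108 mm from here to its hinge at the tray's +x side. It lies by its weight (0.12 kg) and swings up.
- flap (a joint): Angle of the flap in rad: 0 shut (level), grows as its free edge is lifted (0.01 is about 1 mm at the edge).
- seal (a joint): How far the rubber seal frame is pushed down, in m: 0 free, 0.010 bottomed out. Springs resist with about 1.5 N per mm; the cover's own weight sinks it about 1.5 mm.
- bottle: Bystander: white bottle, 48 mm dia, 120 mm tall, origin at the centre of its underside.
- loupe: Bystander: black eye loupe standing on the bench, 42 mm dia, 32 mm tall, origin at the centre of its underside.
- driver: Bystander: screwdriver lying on the bench, 130 mm long, under 30 mm thick.
- cover: The loose cover (plate and handle in one piece, about 0.26 kg, symmetric about its centre); origin at the centre of the plate's underside, axes as for its handle.
There are look-alikes about, which are no part of the job. Of the things like the cover, leave any that is orange; of the rest the smaller one is meant.

How it is judged:
By the outcome, as a careful person would: the job done as asked, in the order asked, and still so for the second after the job is handed in, while the arm keeps its last pose, push and grip.
It also fails if it takes over 51 s, if anything falls off the work surface, if the arm or the gripper's body presses on something with over 40 N, if the wrist force passes 120 N, or if a joint passes its speed limit or range.

## Working session

There is one attempt and no reset: what is moved stays moved. The work goes in short steps, Python scripts to look and compute and a tool call to move; the robot and the scene stay as the last step left them, time stands still between calls to the robot, and variables do not carry over. Pictures are saved under pics/ and viewed, at most 10 in all, crops included, and the job is handed in when it is done.

Besides the shell and the picture viewer there is one more tool, called after "Emit:" by a JSON object that holds its "op" and its "data", one argument or row to a line. send_rows: Moves the arm, as the interface text tells. Its arguments: {"type":"object","properties":{"translation":{"type":"array","items":{"type":"array","items":{"type":"number","minimum":-1,"maximum":1}}},"angular":{"type":"array","items":{"type":"array","items":{"type":"number","minimum":-1,"maximum":1}}},"hand":{"type":"number"}},"required":["translation","angular"]}

```bash
ls; mkdir -p pics; python3 - <<'E'
from rig import ctrl
import cv2,numpy as np
o=ctrl.observe(); print({k:np.round(v,3).tolist() for k,v in o.items()}, ctrl.pinch_z)
for n in("scene","side"):
    p,d=ctrl.snapshot(n); c=ctrl.calibration(n)
    cv2.imwrite(f"pics/{n}0.png",p[:,:,::-1]); np.savez(f"{n}0.npz",p=p,d=d,K=c["intrinsics"],t=c["xyz"],r=c["orientation"]); print(c)
E
```

```text
pics
{'time': 0.0, 'joints': [1.121, 0.412, -0.013, 1.597, 0.006, 1.134, -0.082], 'joint_vel': [-0.001, 0.001, 0.002, -0.002, 0.001, 0.001, -0.001], 'joint_efforts': [-0.0, -58.796, 0.642, -29.107, -0.054, 0.018, 0.0], 'position': [0.233, -0.58, 0.222], 'eef_rot': [-3.083, -0.596, 0.001], 'force': [0.56, -0.098, -0.971], 'torque': [0.038, 0.046, 0.014], 'grip_force': 0.0, 'grip_width': 0.088} -0.0187
{'intrinsics': array([[463.59750987,   0.        , 321.58556966],
       [  0.        , 463.59750987, 194.73866199],
       [  0.        ,   0.        ,   1.        ]]), 'xyz': array([1.23232798, 0.02834945, 1.09106941]), 'orientation': array([-1.57672558, -2.10062832,  0.75008485])}
{'intrinsics': array([[486.1512092 ,   0.        , 312.98215428],
       [  0.        , 486.1512092 , 207.20407133],
       [  0.        ,   0.        ,   1.        ]]), 'xyz': array([0.24727881, 0.65101061, 1.03820223]), 'orientation': array([-0.32346201,  2.80072983, -1.13845711])}
```

View pics/scene0.png

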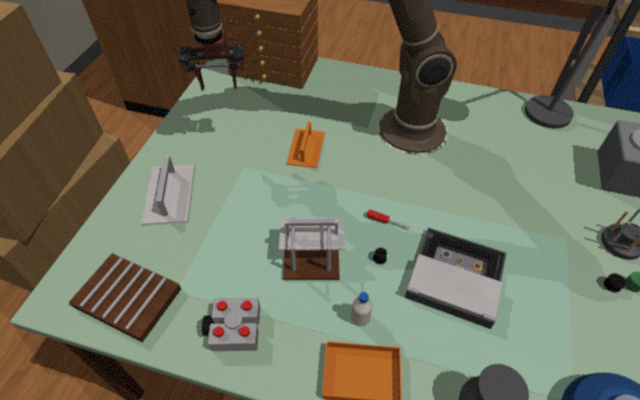

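View pics/side0.png

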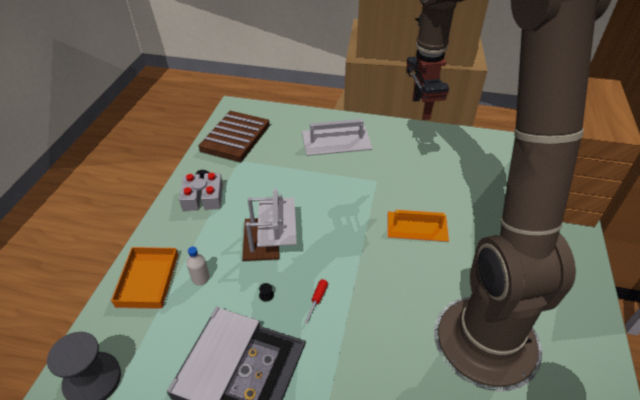

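The covers are an orange one at scene (306,147), a larger silver one lying at (168,190), and a silver one hanging on the rack at (312,237). The hanging one fits, since it is the only non-orange one on a rack. I'll check its size with a top-down height map and an enlarged crop.

```bash
cat > h.py <<'E'
import numpy as np,cv2
from scipy.spatial.transform import Rotation as R
def cloud(p,d,K,t,r):
    v,u=np.mgrid[:d.shape[0],:d.shape[1]]
    q=np.stack([(u-K[0,2])/K[0,0]*d,(v-K[1,2])/K[1,1]*d,d],-1)
    w=q@R.from_rotvec(r).as_matrix().T+t
    w[d<=0]=np.nan
    return w
def load(n):
    z=np.load(n); return z['p'],cloud(*[z[k] for k in('p','d','K','t','r')])
E
python3 - <<'E'
from h import *
p,w=load('scene0.npz'); ps,ws=load('side0.npz')
# ortho map: x 0.3..0.8 down, y 0.35..-0.3 ; 1.0 mm/px
im=np.zeros((500,650,3),np.uint8); H=np.full((500,650),-1.)
for P,W in((p,w),(ps,ws)):
    m=np.isfinite(W[...,0]); X=W[m];C=P[m]
    i=((X[:,0]-.3)*1000).round().astype(int); j=((X[:,1]+.4)*1000).round().astype(int)
    ok=(i>=0)&(i<499)&(j>=0)&(j<649)
    for a,b,z,c in zip(i[ok],j[ok],X[ok,2],C[ok]):
        s=np.s_[a:a+2,b:b+2]; k=H[s]<z; im[s][k]=c; H[s][k]=z
cv2.imwrite('pics/top.png',im[:,:,::-1])
def box(W,lo,hi,name):
    m=((W>lo)&(W<hi)).all(-1); q=W[m]
    if len(q)<5: print(name,len(q));return
    c,s,a=cv2.minAreaRect(q[:,:2].astype(np.float32)*1000); print(name,len(q),np.round(c,1),np.round(s,1),round(a,1),'z',np.round(np.percentile(q[:,2],[5,50,95])*1000,1))
for n,W in(('scene',w),('side',ws)):
    print(n,'px rack',W[232,312] if n=='scene' else W[225,278])
    print('table z',np.nanmedian(W[180:200,330:360,2]) if n=='scene' else np.nanmedian(W[200:260,320:370,2]))
    for pix in ([(168,165),(180,190),(457,285),(460,262),(362,305),(380,256),(325,240)] if n=='scene' else [(335,140),(335,128),(275,205),(285,225),(215,360),(265,370),(198,270)]):
        print(pix,np.round(W[pix[1],pix[0]],3),end=' ')
    print()
cv2.imwrite('pics/crop0.png',np.vstack([cv2.resize(p[195:335,250:390],(560,560),interpolation=cv2.INTER_CUBIC)])[:,:,::-1])
E
```

```text
scene px rack [ 0.56253654 -0.18935514  0.07902413]
table z 0.0017330201446155158
(168, 165) [ 0.443 -0.679  0.069] (180, 190) [ 0.478 -0.637  0.005] (457, 285) [0.591 0.202 0.041] (460, 262) [0.499 0.208 0.011] (362, 305) [ 0.736 -0.014  0.091] (380, 256) [ 0.555 -0.003  0.033] (325, 240) [ 0.577 -0.15   0.078] 
side px rack [ 0.55322879 -0.17010936  0.08148964]
table z 0.00015070495269342565
(335, 140) [ 0.499 -0.663  0.001] (335, 128) [ 0.498 -0.652  0.059] (275, 205) [ 0.565 -0.195  0.13 ] (285, 225) [ 0.536 -0.177  0.078] (215, 360) [0.588 0.211 0.041] (265, 370) [0.482 0.193 0.006] (198, 270) [0.711 0.006 0.065]
```

View pics/crop0.png

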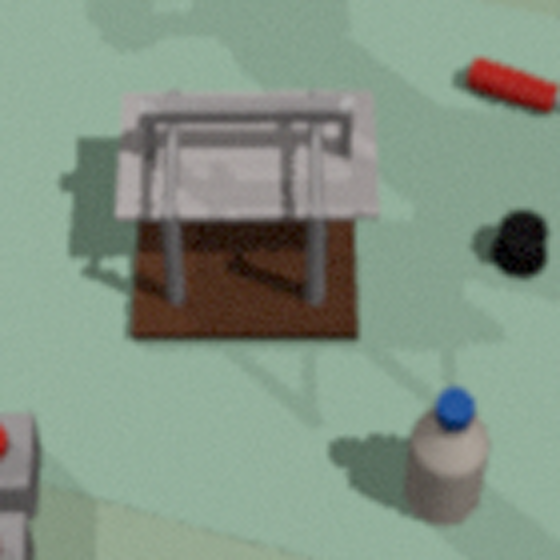

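View pics/top.png

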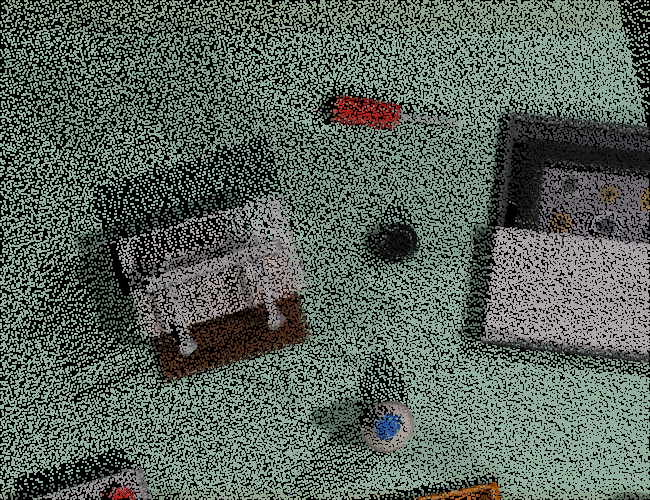

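The crop shows the hanging silver cover: bar from (150,118) to (350,118), plate about 170 mm wide in the map, with the hook arms at x≈170 and 315. The lying silver cover is visibly larger, so the hanging one is meant. Next I'll fit poses.

```bash
cat > fit.py <<'E'
from h import *
def fit(q,name,rng=range(-250,251)):
    """yaw (deg) minimising robust rect area; centre in world"""
    best=None
    for a in np.array(rng)/10.:
        c,s=np.cos(np.radians(a)),np.sin(np.radians(a)); Rm=np.array([[c,-s],[s,c]])
        l=q[:,:2]@Rm; lo,hi=np.percentile(l,[1,99],axis=0); A=np.prod(hi-lo)
        if best is None or A<best[0]: best=(A,a,Rm@((lo+hi)/2),hi-lo)
    print(name,len(q),'yaw',best[1],'c',np.round(best[2]*1000,1),'size',np.round(best[3]*1000,1),'z',np.round(np.percentile(q[:,2],[10,50,90])*1000,1)); return best
def sel(W,lo,hi): return W[((W>lo)&(W<hi)).all(-1)]
E
python3 - <<'E'
from fit import *
for n in('scene','side'):
    p,W=load(n+'0.npz')
    fit(sel(W,[.43,-.31,.068],[.68,-.08,.09]),n+' plate')
    fit(sel(W,[.43,-.31,.126],[.68,-.08,.145]),n+' bar')
    fit(sel(W,[.5,.05,.036],[.68,.36,.055]),n+' flap')
    fit(sel(W,[.38,.05,.024],[.53,.36,.036]),n+' seal')
    fit(sel(W,[.55,-.31,.006],[.72,-.08,.018]),n+' foot')
    fit(sel(W,[.38,.03,.003],[.7,.36,.055]),n+' tray')
E
```

```text
scene plate 1503 yaw 16.5 c [ 577.6 -186.4] size [124.7 167.5] z [77.3 79.9 82.6]
scene bar 302 yaw 18.0 c [ 563.2 -191.1] size [ 21.1 132.7] z [128.  132.9 136. ]
scene flap 3636 yaw -6.8 c [596.4 195.6] size [114.3 214.7] z [39.9 43.  45.7]
scene seal 746 yaw -4.2 c [485.8 208.1] size [ 75.7 178.8] z [26.9 29.8 32.5]
scene foot 1556 yaw 15.2 c [ 641.4 -195.5] size [124.8 199.3] z [ 8.7 12.7 15.3]
scene tray 8194 yaw -3.3 c [542.3 193. ] size [302.6 311.6] z [ 4.  30.1 44.5]
side plate 1537 yaw 18.6 c [ 575.  -181.6] size [121.5 166. ] z [75.4 78.  80.6]
side bar 170 yaw 18.0 c [ 560.6 -188.6] size [ 19.3 136. ] z [129.4 131.9 135. ]
side flap 4572 yaw -6.7 c [594.6 199.1] size [112.2 214.6] z [40.  42.6 45. ]
side seal 897 yaw -0.4 c [485.1 197.8] size [ 87.5 162. ] z [26.8 29.5 31.8]
side foot 689 yaw 16.6 c [ 612.1 -173.5] size [ 96.4 149.4] z [ 8.2 11.1 13.7]
side tray 9134 yaw 14.0 c [542.3 164.6] size [291.4 235. ] z [ 5.1 36.3 44.2]
```

```bash
cat > go.py <<'E'
from h import *; from rig import ctrl; import sys
def go(x,y,z,yaw,pinch=True):
    """turn first, then shift along the turned tool axes; targets: grasp point in mm, yaw deg of tool y"""
    o=ctrl.observe(); T=R.from_rotvec(o['eef_rot']); M=T.as_matrix()
    yd=np.radians(yaw); Y=np.array([np.cos(yd),np.sin(yd),0]); Z=np.array([0,0,-1.]); G=np.column_stack([np.cross(Y,Z),Y,Z])
    rv=np.degrees((T.inv()*R.from_matrix(G)).as_rotvec())
    tgt=np.array([x,y,z])/1000-G[:,2]*ctrl.pinch_z
    s=G.T@(tgt-np.array(o['position']))
    print('t',round(o['time'],2),'yaw now',np.degrees(np.arctan2(M[1,1],M[0,1])).round(2),'pinch now',np.round((np.array(o['position'])+M[:,2]*ctrl.pinch_z)*1000,1),'F',np.round(o['force'],2),'w',np.round(o['grip_width'],4))
    print('turn share',np.round(rv/45,4),'deg',np.round(rv,2)); print('shift mm',np.round(s*1000,1),'share',np.round(s/.4,4))
if __name__=='__main__': go(*map(float,sys.argv[1:5]))
E
python3 go.py 562 -190 220 17.5
```

```text
t 0.1 yaw now -68.12 pinch now [ 232.7 -579.6  240.6] F [ 0.53 -0.02 -0.73] w 0.0876
turn share [-1.6000e-03 -1.2000e-03 -1.9027e+00] deg [-7.000e-02 -6.000e-02 -8.562e+01]
shift mm [272.5 431.2  20.6] share [0.6813 1.0781 0.0515]
```

Emit:
{"op": "send_rows", "data": {
  "translation": [
    [0, 0, 0],
    [0, 0, 0],
    [0, 0, 0],
    [0, 0, 0],
    [0, 0, 0],
    [0, 0, 0],
    [0, 0, 0],
    [0, 0, 0],
    [0, 0, 0],
    [0, 0, 0],
    [0, 0, 0]
  ],
  "angular": [
    [0, 0, -0.173],
    [0, 0, -0.173],
    [0, 0, -0.173],
    [0, 0, -0.173],
    [0, 0, -0.173],
    [0, 0, -0.173],
    [0, 0, -0.173],
    [0, 0, -0.173],
    [0, 0, -0.173],
    [0, 0, -0.173],
    [0, 0, -0.173]
  ]
}}

```text
time: 1.2
position: [0.2327, -0.5797, 0.2222]
eef_rot: [-1.85, -2.538, -0.001]
force: [-0.0, 0.0, 0.7]
grip_width: 0.0882
grip_force: 0.0
```

Emit:
{"op": "send_rows", "data": {
  "translation": [
    [0.0568, 0.0898, 0.004],
    [0.0568, 0.0898, 0.004],
    [0.0568, 0.0898, 0.004],
    [0.0568, 0.0898, 0.004],
    [0.0568, 0.0898, 0.004],
    [0.0568, 0.0898, 0.004],
    [0.0568, 0.0898, 0.004],
    [0.0568, 0.0898, 0.004],
    [0.0568, 0.0898, 0.004],
    [0.0568, 0.0898, 0.004],
    [0.0568, 0.0898, 0.004],
    [0.0568, 0.0898, 0.004]
  ],
  "angular": [
    [0, 0, 0],
    [0, 0, 0],
    [0, 0, 0],
    [0, 0, 0],
    [0, 0, 0],
    [0, 0, 0],
    [0, 0, 0],
    [0, 0, 0],
    [0, 0, 0],
    [0, 0, 0],
    [0, 0, 0],
    [0, 0, 0]
  ]
}}

```text
time: 2.4
position: [0.5625, -0.189, 0.2031]
eef_rot: [-1.858, -2.533, 0.001]
force: [-0.3, -0.2, -0.3]
grip_width: 0.0879
grip_force: 0.0
```

```bash
python3 - <<'E'
from fit import *; from go import go; from rig import ctrl
c=ctrl.calibration('wrist'); p,d=ctrl.snapshot('wrist'); W=cloud(p,d,c['intrinsics'],c['xyz'],c['orientation'])
cv2.imwrite('pics/w1.png',p[:,:,::-1]); np.savez('w1.npz',p=p,d=d,K=c['intrinsics'],t=c['xyz'],r=c['orientation'])
fit(sel(W,[.43,-.31,.127],[.68,-.08,.145]),'bar')
fit(sel(W,[.43,-.31,.072],[.68,-.08,.085]),'plate')
go(562,-190,126,17.5)
E
```

```text
bar 2745 yaw 16.7 c [ 559.9 -189.3] size [ 20.8 133.3] z [133.2 134.2 135.1]
plate 15426 yaw 16.8 c [ 564.6 -188.2] size [ 98.9 166.7] z [79.4 80.3 81.2]
t 2.45 yaw now 17.95 pinch now [ 566.8 -181.   221.8] F [3.23 5.32 0.74] w 0.0876
turn share [ 0.0051 -0.0047  0.0099] deg [ 0.23 -0.21  0.45]
shift mm [-7.3 -7.4 95.8] share [-0.0181 -0.0184  0.2396]
```

View pics/w1.png

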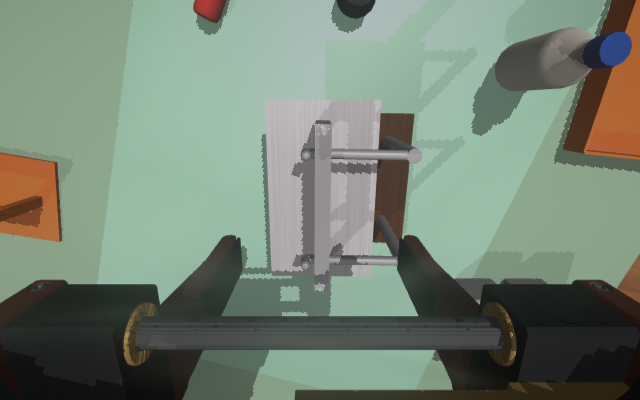

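The picture shows the bar at (322,120)–(322,290) between the hook arms at rows 155 and 260, with the loupe, driver and bottle clear. The arm was still settling, so I'll measure once more at rest.

```bash
python3 - <<'E'
from fit import *; from go import go; from rig import ctrl
for _ in range(4): ctrl.snapshot('scene')
c=ctrl.calibration('wrist'); p,d=ctrl.snapshot('wrist'); W=cloud(p,d,c['intrinsics'],c['xyz'],c['orientation'])
q=sel(W,[.43,-.31,.127],[.68,-.08,.145]); fit(q,'bar'); fit(q[q[:,2]>.1335],'bartop')
b=fit(sel(W,[.43,-.31,.072],[.68,-.08,.085]),'plate'); c=b[2]*1000
go(c[0],c[1],126,b[1])
E
```

```text
bar 2773 yaw 17.1 c [ 559.9 -189.5] size [ 20.8 133.8] z [133.2 134.2 135.1]
bartop 2343 yaw 17.3 c [ 564.5 -188.3] size [ 11.6 132.8] z [133.7 134.4 135.2]
plate 15537 yaw 16.9 c [ 564.6 -188.2] size [ 98.9 166.9] z [79.4 80.3 81.2]
t 2.7 yaw now 17.43 pinch now [ 561.  -191.6  221.7] F [ 0.48 -1.09  0.19] w 0.0878
turn share [-0.0017  0.0003  0.0118] deg [-0.07  0.01  0.53]
shift mm [ 2.2  4.4 95.7] share [0.0055 0.011  0.2393]
```

Emit:
{"op": "send_rows", "data": {
  "translation": [
    [0.0055, 0.011, 0],
    [0, 0, 0.05],
    [0, 0, 0.05],
    [0, 0, 0.05],
    [0, 0, 0.04],
    [0, 0, 0.03],
    [0, 0, 0.019],
    [0, 0, 0],
    [0, 0, 0]
  ],
  "angular": [
    [0, 0, 0.01],
    [0, 0, 0],
    [0, 0, 0],
    [0, 0, 0],
    [0, 0, 0],
    [0, 0, 0],
    [0, 0, 0],
    [0, 0, 0],
    [0, 0, 0]
  ]
}}

```text
time: 3.6
position: [0.5657, -0.1871, 0.1084]
eef_rot: [1.867, 2.526, 0.0]
force: [-0.3, 0.0, 0.4]
grip_width: 0.0877
grip_force: 0.0
```

Emit:
{"op": "send_rows", "data": {
  "translation": [
    [0, 0, 0],
    [0, 0, 0],
    [0, 0, 0],
    [0, 0, 0],
    [0, 0, 0],
    [0, 0, 0],
    [0, 0, 0],
    [0, 0, 0],
    [0, 0, 0],
    [0, 0, 0],
    [0, 0, 0],
    [0, 0, 0]
  ],
  "angular": [
    [0, 0, 0],
    [0, 0, 0],
    [0, 0, 0],
    [0, 0, 0],
    [0, 0, 0],
    [0, 0, 0],
    [0, 0, 0],
    [0, 0, 0],
    [0, 0, 0],
    [0, 0, 0],
    [0, 0, 0],
    [0, 0, 0]
  ],
  "hand": -1
}}

```text
time: 4.8
position: [0.5652, -0.187, 0.1078]
eef_rot: [-1.867, -2.526, 0.0]
force: [-1.4, -0.9, 0.7]
grip_width: 0.0119
grip_force: 30.0
```

```bash
python3 go.py 564.5 -188.2 147 17
```

```text
t 4.8 yaw now 17.05 pinch now [ 565.2 -187.   126.5] F [-1.42 -0.93  0.66] w 0.0119
turn share [-0.0005 -0.      0.0012] deg [-0.02 -0.    0.05]
shift mm [ -1.   -1.  -20.5] share [-0.0024 -0.0026 -0.0512]
```

Emit:
{"op": "send_rows", "data": {
  "translation": [
    [0, 0, -0.01],
    [0, 0, -0.02],
    [0, 0, -0.0225],
    [0, 0, 0],
    [0, 0, 0]
  ],
  "angular": [
    [0, 0, 0],
    [0, 0, 0],
    [0, 0, 0],
    [0, 0, 0],
    [0, 0, 0]
  ]
}}

```text
time: 5.3
position: [0.5657, -0.1869, 0.1293]
eef_rot: [1.867, 2.526, 0.0]
force: [-0.1, -0.8, -2.8]
grip_width: 0.0115
grip_force: 30.0
```

```bash
python3 - <<'E'
from fit import *; from go import go; from rig import ctrl
c=ctrl.calibration('wrist'); p,d=ctrl.snapshot('wrist'); W=cloud(p,d,c['intrinsics'],c['xyz'],c['orientation'])
cv2.imwrite('pics/w2.png',p[:,:,::-1])
fit(sel(W,[.43,-.31,.09],[.68,-.08,.108]),'plate')
go(564.5,-188.2,147,17)
E
```

```text
plate 22323 yaw 17.0 c [ 558.5 -163.6] size [ 98.9 115.8] z [100.9 101.8 102.6]
t 5.35 yaw now 17.06 pinch now [ 565.4 -186.9  147.7] F [-0.15  0.69 -2.22] w 0.0122
turn share [0.0002 0.0003 0.0013] deg [0.01 0.01 0.06]
shift mm [-0.9 -1.2  0.7] share [-0.0023 -0.0031  0.0016]
```

View pics/w2.png

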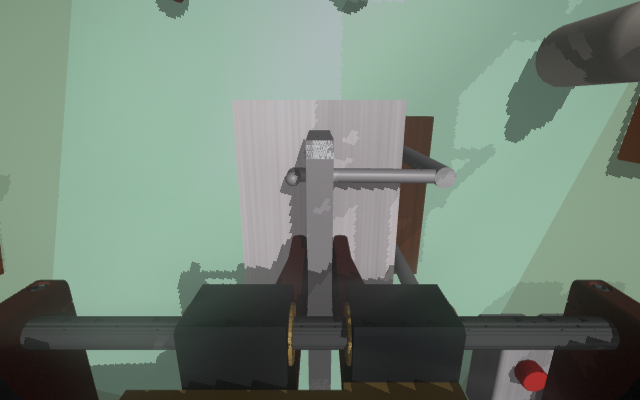

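The cover is clear of the hooks: the bar is above the hook arm at (440,177) and the tip at (292,177), held level. I'll draw it back and raise it.

Emit:
{"op": "send_rows", "data": {
  "translation": [
    [0, -0.03, 0],
    [0, -0.06, 0],
    [0, -0.07, 0],
    [0, -0.07, 0],
    [0, -0.06, 0],
    [0, -0.02, 0],
    [0, 0, -0.05],
    [0, 0, -0.05],
    [0, 0, -0.03]
  ],
  "angular": [
    [0, 0, 0],
    [0, 0, 0],
    [0, 0, 0],
    [0, 0, 0],
    [0, 0, 0],
    [0, 0, 0],
    [0, 0, 0.1],
    [0, 0, 0.1],
    [0, 0, 0.1]
  ]
}}

```text
time: 6.25
position: [0.4474, -0.2233, 0.1822]
eef_rot: [2.154, 2.285, 0.001]
force: [0.4, -0.3, -3.0]
grip_width: 0.0114
grip_force: 30.0
```

Emit:
{"op": "send_rows", "data": {
  "translation": [
    [0, 0, 0],
    [0, 0, 0],
    [0, 0, 0]
  ],
  "angular": [
    [0, 0, 0.1],
    [0, 0, 0.1],
    [0, 0, 0.03]
  ]
}}

```text
time: 6.55
position: [0.447, -0.2231, 0.1809]
eef_rot: [2.351, 2.084, 0.0]
force: [0.5, -0.9, -3.1]
grip_width: 0.0115
grip_force: 30.0
```

```bash
python3 go.py 442.6 215.4 200 -6.75
```

```text
t 6.55 yaw now -6.89 pinch now [ 446.9 -223.1  199.6] F [ 0.49 -0.9  -3.09] w 0.0115
turn share [ 0.0004  0.0001 -0.003 ] deg [ 0.02  0.   -0.14]
shift mm [ 4.349e+02 -5.590e+01 -4.000e-01] share [ 1.0873e+00 -1.3970e-01 -1.0000e-03]
```

Emit:
{"op": "send_rows", "data": {
  "translation": [
    [0.05, -0.0116, 0],
    [0.09, -0.0116, 0],
    [0.1, -0.0116, 0],
    [0.1, -0.0116, 0],
    [0.1, -0.0116, 0],
    [0.1, -0.0116, 0],
    [0.1, -0.0116, 0],
    [0.1, -0.0116, 0],
    [0.1, -0.0116, 0],
    [0.1, -0.0116, 0],
    [0.09, -0.0116, 0],
    [0.057, -0.0116, 0]
  ],
  "angular": [
    [0, 0, 0],
    [0, 0, 0],
    [0, 0, 0],
    [0, 0, 0],
    [0, 0, 0],
    [0, 0, 0],
    [0, 0, 0],
    [0, 0, 0],
    [0, 0, 0],
    [0, 0, 0],
    [0, 0, 0],
    [0, 0, 0]
  ]
}}

```text
time: 7.75
position: [0.4425, 0.2184, 0.1809]
eef_rot: [-2.344, -2.09, -0.002]
force: [-0.3, 0.2, -2.4]
grip_width: 0.0116
grip_force: 30.0
```

Emit:
{"op": "send_rows", "data": {
  "translation": [
    [0, 0, 0],
    [0, 0, 0],
    [0, 0, 0]
  ],
  "angular": [
    [0, 0, 0],
    [0, 0, 0],
    [0, 0, 0]
  ]
}}

```text
time: 8.05
position: [0.4431, 0.2138, 0.1806]
eef_rot: [2.35, 2.085, -0.001]
force: [0.9, -0.5, -2.0]
grip_width: 0.0118
grip_force: 30.0
```

```bash
python3 - <<'E'
from fit import *; from go import go; from rig import ctrl
go(442.6,215.4,200,-6.75)
c=ctrl.calibration('wrist'); p,d=ctrl.snapshot('wrist'); W=cloud(p,d,c['intrinsics'],c['xyz'],c['orientation'])
cv2.imwrite('pics/w3.png',p[:,:,::-1]);np.savez('w3.npz',p=p,d=d,K=c['intrinsics'],t=c['xyz'],r=c['orientation'])
fit(sel(W,[.35,.05,.148],[.6,.36,.162]),'plate')
fit(sel(W,[.5,.05,.038],[.7,.36,.05]),'flap')
E
```

```text
t 8.05 yaw now -6.83 pinch now [443.1 213.8 199.3] F [ 0.92 -0.46 -1.95] w 0.0118
turn share [-0.0004  0.0012 -0.0018] deg [-0.02  0.06 -0.08]
shift mm [ 1.5 -0.7 -0.7] share [ 0.0038 -0.0018 -0.0019]
plate 23496 yaw -6.8 c [445.5 238.1] size [ 98.4 115.8] z [152.2 153.  153.9]
flap 25848 yaw -7.0 c [594.5 198.8] size [113.1 212.7] z [43.3 44.3 45.3]
```

View pics/w3.png

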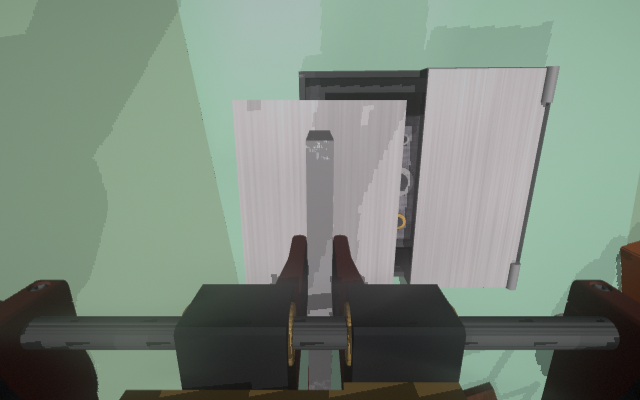

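The wrist view shows the flap fully visible, with its free edge from (427,68) to (412,288), and the plate's far edge at x≈403 above it. I'll fit both edges in this one frame.

```bash
cat > edge.py <<'E'
from fit import *
def edge(q,yaw,name,side,ylim):
    a=np.radians(yaw);c,s=np.cos(a),np.sin(a);Rm=np.array([[c,-s],[s,c]]);l=q[:,:2]@Rm*1000
    ys,xs=[],[]
    for y in np.arange(ylim[0],ylim[1],4):
        k=l[(l[:,1]>=y)&(l[:,1]<y+4),0]
        if len(k)>15: ys.append(y+2);xs.append(np.percentile(k,1 if side<0 else 99))
    f=np.polyfit(ys,xs,1); f=np.polyfit(ys,xs,1,w=1/(1+np.abs(np.polyval(f,ys)-xs)))
    print(name,'edge yaw',round(yaw-np.degrees(np.arctan(f[0])),2),'local x at mid',np.round(np.polyval(f,np.mean(ylim)),1),'y ext',np.round(np.percentile(l[:,1],[.3,99.7]),1),'rms',np.std(np.polyval(f,ys)-xs).round(2)); return l
E
python3 - <<'E'
from edge import *
p,W=load('w3.npz'); Y=-6.9
a=np.radians(Y);Rm=np.array([[np.cos(a),-np.sin(a)],[np.sin(a),np.cos(a)]])
def loc(x,y): return np.round(np.array([x,y])@Rm,1)
print('pinch loc',loc(443.1,213.8))
f=sel(W,[.5,.05,.038],[.7,.36,.05]); b=loc(594.5,198.8)
edge(f,Y,'flap',-1,(b[1]-90,b[1]+95))
pl=sel(W,[.35,.05,.148],[.6,.36,.162]); b=loc(445.5,238.1)
edge(pl,Y,'plate far',1,(b[1]-40,b[1]+50)); edge(pl,Y,'plate near',-1,(b[1]-40,b[1]+50))
for n in('scene','side'):
    p,W=load(n+'0.npz'); b=loc(594.5,198.8); edge(sel(W,[.5,.05,.036],[.68,.36,.055]),Y,n,-1,(b[1]-90,b[1]+95))
E
```

```text
pinch loc [414.2 265.5]
flap edge yaw -6.42 local x at mid 509.9 y ext [159.6 377. ] rms 0.24
plate far edge yaw -6.78 local x at mid 462.8 y ext [229.8 348.3] rms 0.16
plate near edge yaw -7.1 local x at mid 364.5 y ext [229.8 348.3] rms 0.17
scene edge yaw -6.59 local x at mid 512.5 y ext [156.7 374.6] rms 1.33
side edge yaw -6.73 local x at mid 511.0 y ext [159.8 378.6] rms 3.57
```

Emit:
{"op": "send_rows", "data": {
  "translation": [
    [0.011, 0, 0.02],
    [0, 0, 0.04],
    [0, 0, 0.05],
    [0, 0, 0.05],
    [0, 0, 0.05],
    [0, 0, 0.04],
    [0, 0, 0.025],
    [0, 0, 0.012],
    [0, 0, 0],
    [0, 0, 0],
    [0, 0, 0]
  ],
  "angular": [
    [0, 0, -0.004],
    [0, 0, 0],
    [0, 0, 0],
    [0, 0, 0],
    [0, 0, 0],
    [0, 0, 0],
    [0, 0, 0],
    [0, 0, 0],
    [0, 0, 0],
    [0, 0, 0],
    [0, 0, 0]
  ]
}}

```text
time: 9.2
position: [0.444, 0.2197, 0.0667]
eef_rot: [2.346, 2.089, 0.002]
force: [-0.9, 0.2, -2.8]
grip_width: 0.0119
grip_force: 30.0
```

```bash
python3 - <<'E'
from edge import *; from go import go; from rig import ctrl
go(509.8,210,84,-6.65)
c=ctrl.calibration('wrist'); p,d=ctrl.snapshot('wrist'); W=cloud(p,d,c['intrinsics'],c['xyz'],c['orientation'])
cv2.imwrite('pics/w4.png',p[:,:,::-1]); Y=-6.65
a=np.radians(Y);Rm=np.array([[np.cos(a),-np.sin(a)],[np.sin(a),np.cos(a)]])
q=W[np.isfinite(W[...,0])]; l=q[:,:2]@Rm*1000
o=ctrl.observe(); t=np.array(o['position'][:2])@Rm*1000; print('tool loc',t.round(1))
l=l-t; z=q[:,2]*1000
def s(x0,x1,y0,y1,z0,z1): return (l[:,0]>x0)&(l[:,0]<x1)&(l[:,1]>y0)&(l[:,1]<y1)&(z>z0)&(z<z1)
for n,k in(('plate',s(-70,58,30,95,28,50)),('flap',s(80,230,-130,130,38,50))):
    print(n,k.sum(),'x',np.percentile(l[k,0],[.5,99.5]).round(1),'y',np.percentile(l[k,1],[.3,99.7]).round(1),'z',np.percentile(z[k],[5,50,95]).round(1))
    # edges
    sd=99.5 if n=='plate' else .5
    for y in (30,40,50,60,70,80,90,100):
        m=k&(abs(l[:,1]-y)<4)
        if m.sum()>20: print(y,np.percentile(l[m,0],sd).round(1),np.median(z[m]).round(1),end=' | ')
    print()
E
```

```text
t 9.2 yaw now -6.62 pinch now [444.  219.7  85.4] F [-0.92  0.17 -2.8 ] w 0.0119
turn share [ 0.0015 -0.0008  0.0007] deg [ 0.07 -0.04  0.03]
shift mm [-2.  66.5  1.4] share [-0.005   0.1661  0.0036]
tool loc [415.6 269.6]
plate 14076 x [-50.   56.8] y [30.2 84.7] z [37.7 39.3 40.4]
30 49.1 39.2 | 40 49.0 39.3 | 50 49.0 39.3 | 60 49.1 39.3 | 70 57.3 39.2 | 80 57.4 39.3 | 
flap 42541 x [ 94.8 202.8] y [-112.9  104.7] z [43.2 44.3 45.3]
30 94.8 44.3 | 40 94.8 44.3 | 50 94.8 44.3 | 60 94.7 44.3 | 70 94.6 44.4 | 80 94.6 44.3 | 90 94.7 44.3 | 100 94.3 44.3 |
```

View pics/w4.png

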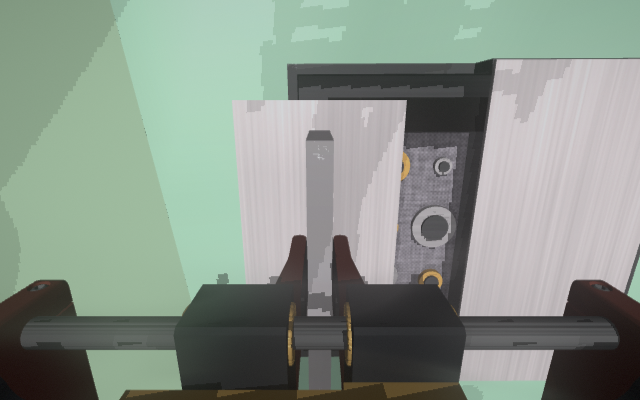

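Emit:
{"op": "send_rows", "data": {
  "translation": [
    [-0.009, 0, 0.004],
    [0, 0, 0],
    [0, 0, 0],
    [0, 0, 0],
    [0, 0, 0],
    [0, 0, 0],
    [0, 0, 0]
  ],
  "angular": [
    [0, 0, 0],
    [0, 0, 0],
    [0, 0, 0],
    [0, 0, 0],
    [0, 0, 0],
    [0, 0, 0],
    [0, 0, 0]
  ]
}}

```text
time: 9.95
position: [0.4431, 0.2159, 0.0644]
eef_rot: [-2.346, -2.09, 0.0]
force: [-0.1, -0.5, -2.6]
grip_width: 0.0117
grip_force: 30.0
```

```bash
cat > rel.py <<'E'
from edge import *; from go import go; from rig import ctrl
def rel(Y=-6.65,save=None):
    c=ctrl.calibration('wrist'); p,d=ctrl.snapshot('wrist'); W=cloud(p,d,c['intrinsics'],c['xyz'],c['orientation'])
    if save: cv2.imwrite(save,p[:,:,::-1])
    a=np.radians(Y);Rm=np.array([[np.cos(a),-np.sin(a)],[np.sin(a),np.cos(a)]])
    q=W[np.isfinite(W[...,0])]; l=q[:,:2]@Rm*1000; z=q[:,2]*1000
    l=l-np.array(ctrl.observe()['position'][:2])@Rm*1000
    def s(x0,x1,y0,y1,z0,z1): return (l[:,0]>x0)&(l[:,0]<x1)&(l[:,1]>y0)&(l[:,1]<y1)&(z>z0)&(z<z1)
    k=s(-40,40,35,95,28,41.8); m=s(-70,53,35,60,28,41.8)
    pl=(np.percentile(l[k,1],99.8)-85,np.percentile(l[m,0],[.3,99.7]),np.median(z[k]))
    f=s(30,230,-130,130,41.8,50)
    e=[np.percentile(l[f&(abs(l[:,1]-y)<5),0],.5) for y in (40,90)]
    fl=(np.percentile(l[f,1],[.2,99.8]).mean(),e,np.median(z[f]))
    print('plate yc',pl[0].round(1),'x',pl[1].round(1),'z',pl[2].round(1),'| flap yc',fl[0].round(1),'edge x',np.round(e,1),'z',fl[2].round(1))
    k=s(-70,53,38,85,28,41.8); print('plate yaw off',[round(float(np.degrees(np.arctan((np.percentile(l[k&(abs(l[:,1]-70)<5),0],pc)-np.percentile(l[k&(abs(l[:,1]-45)<5),0],pc))/25))),2) for pc in(.5,99.5)])
E
python3 - <<'E'
from rel import *
go(509.8,210,84,-6.65); rel(); rel(); go(509.8,210,84,-6.65)
E
```

```text
t 9.95 yaw now -6.6 pinch now [443.1 215.9  83.1] F [-0.1  -0.51 -2.62] w 0.0117
turn share [-0.     -0.      0.0011] deg [-0.   -0.    0.05]
shift mm [ 1.8 67.  -0.9] share [ 0.0046  0.1674 -0.0022]
plate yc 3.5 x [-50.4  49.2] z 36.9 | flap yc -0.8 edge x [95.2 95. ] z 44.3
plate yaw off [0.03, 7.42]
plate yc 3.5 x [-50.2  49.1] z 36.9 | flap yc -0.8 edge x [95.3 95.1] z 44.3
plate yaw off [0.17, 7.18]
t 10.05 yaw now -6.6 pinch now [443.1 215.9  83.1] F [ 0.3   0.32 -3.17] w 0.0121
turn share [0.0001 0.     0.001 ] deg [0.   0.   0.05]
shift mm [ 1.9 66.9 -0.9] share [ 0.0047  0.1673 -0.0022]
```

```bash
sed -i 's/28,41.8/zp-1.6,zp+1.6/g; s/def rel(Y=-6.65,save=None)/def rel(zp,Y=-6.65,save=None)/' rel.py; python3 - <<'E'
from rel import *
rel(36.9); rel(36.9)
E
```

```text
plate yc -2.1 x [-50.3  49.1] z 36.9 | flap yc -0.8 edge x [95.2 95.1] z 44.3
plate yaw off [-0.04, 0.06]
plate yc -2.1 x [-50.3  49.2] z 36.9 | flap yc -0.7 edge x [95.3 95.1] z 44.3
plate yaw off [-0.06, -0.04]
```

Emit:
{"op": "send_rows", "data": {
  "translation": [
    [0.0032, 0.01, 0],
    [0, 0.02, 0],
    [0, 0.025, 0],
    [0, 0.025, 0],
    [0, 0.02, 0],
    [0, 0.01, 0],
    [0, 0, 0],
    [0, 0, 0],
    [0, 0, 0]
  ],
  "angular": [
    [0, 0, 0],
    [0, 0, 0],
    [0, 0, 0],
    [0, 0, 0],
    [0, 0, 0],
    [0, 0, 0],
    [0, 0, 0],
    [0, 0, 0],
    [0, 0, 0]
  ]
}}

```text
time: 11.05
position: [0.4865, 0.2122, 0.0644]
eef_rot: [-2.345, -2.09, 0.001]
force: [0.2, 0.1, -2.5]
grip_width: 0.0115
grip_force: 30.0
```

```bash
python3 - <<'E'
from rel import *
go(509.8,210,83,-6.65); rel(36.9)
E
```

```text
t 11.05 yaw now -6.58 pinch now [486.5 212.2  83.1] F [ 0.22  0.13 -2.55] w 0.0115
turn share [-0.0004  0.0002  0.0015] deg [-0.02  0.01  0.07]
shift mm [ 0.6 23.4  0.1] share [0.0014 0.0585 0.0002]
plate yc -2.2 x [-50.4  49.1] z 36.9 | flap yc -2.1 edge x [51.9 51.8] z 44.4
plate yaw off [0.32, -0.18]
```

Emit:
{"op": "send_rows", "data": {
  "translation": [
    [0, 0.01, 0],
    [0, 0.012, 0],
    [0, 0.012, 0],
    [0, 0.012, 0],
    [0, 0.0095, 0],
    [0, 0, 0],
    [0, 0, 0],
    [0, 0, 0]
  ],
  "angular": [
    [0, 0, 0],
    [0, 0, 0],
    [0, 0, 0],
    [0, 0, 0],
    [0, 0, 0],
    [0, 0, 0],
    [0, 0, 0],
    [0, 0, 0]
  ]
}}

```text
time: 11.9
position: [0.5088, 0.2096, 0.0644]
eef_rot: [-2.345, -2.09, 0.0]
force: [0.6, -0.7, -2.9]
grip_width: 0.0119
grip_force: 30.0
```

```bash
python3 - <<'E'
from rel import *
go(509.8,210,79,-6.65); rel(36.9,save='pics/w5.png')
p,d=ctrl.snapshot('side'); c=ctrl.calibration('side'); np.savez('side1.npz',p=p,d=d,K=c['intrinsics'],t=c['xyz'],r=c['orientation'])
E
```

```text
t 11.9 yaw now -6.59 pinch now [508.8 209.6  83.1] F [ 0.58 -0.73 -2.9 ] w 0.0119
turn share [-0.0003  0.0001  0.0012] deg [-0.01  0.    0.06]
shift mm [0.5 1.  4.1] share [0.0013 0.0025 0.0103]
plate yc -2.1 x [-50.4  30. ] z 36.9 | flap yc -1.8 edge x [30.5 30.7] z 44.4
plate yaw off [0.19, -0.21]
```

View pics/w5.png

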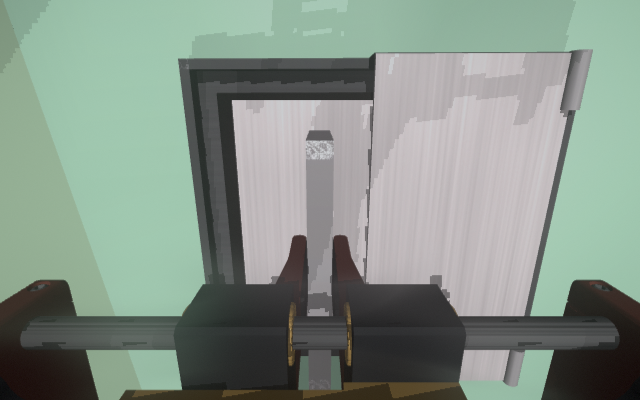

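The wrist view shows the plate tucked under the flap's free edge (x≈370) and square in the tray, with the flap flat and a tuck of about 19 mm. I'll press down in stages.

Emit:
{"op": "send_rows", "data": {
  "translation": [
    [0, 0.0025, 0],
    [0, 0, 0.002],
    [0, 0, 0.003],
    [0, 0, 0.003],
    [0, 0, 0.002],
    [0, 0, 0],
    [0, 0, 0],
    [0, 0, 0]
  ],
  "angular": [
    [0, 0, 0],
    [0, 0, 0],
    [0, 0, 0],
    [0, 0, 0],
    [0, 0, 0],
    [0, 0, 0],
    [0, 0, 0],
    [0, 0, 0]
  ]
}}

```text
time: 12.8
position: [0.51, 0.2095, 0.0605]
eef_rot: [2.346, 2.09, 0.0]
force: [-1.7, 0.6, 0.5]
grip_width: 0.0117
grip_force: 30.0
```

```bash
cat > fz.py <<'E'
from rel import *
F=[];P=[]
for _ in range(10): o=ctrl.observe(); F.append([*o['force'],*o['torque']]); P.append(o['position']); ctrl.snapshot('side')
print('mean F,T',np.mean(F,0).round(2),'pinch z',(np.mean(P,0)[2]*1000+18.7).round(2),'t',o['time'])
go(509.8,210,78,-6.65); import sys; rel(float(sys.argv[1]))
E
python3 fz.py 33
```

```text
mean F,T [-1.33 -0.11  0.91 -0.09  0.11 -0.01] pinch z 79.19 t 13.25
t 13.3 yaw now -6.61 pinch now [510.  209.5  79.2] F [-1.7  -0.39  0.9 ] w 0.0119
turn share [-0.     -0.0001  0.0009] deg [-0.   -0.    0.04]
shift mm [ 0.5 -0.2  1.2] share [ 0.0013 -0.0006  0.0029]
plate yc -2.1 x [-50.2  29.4] z 33.0 | flap yc -1.8 edge x [30.7 30.6] z 44.4
plate yaw off [0.13, -0.15]
```

Emit:
{"op": "send_rows", "data": {
  "translation": [
    [0, 0.001, 0.002],
    [0, 0, 0.0025],
    [0, 0, 0.0023],
    [0, 0, 0],
    [0, 0, 0],
    [0, 0, 0]
  ],
  "angular": [
    [0, 0, 0],
    [0, 0, 0],
    [0, 0, 0],
    [0, 0, 0],
    [0, 0, 0],
    [0, 0, 0]
  ]
}}

```text
time: 13.95
position: [0.5103, 0.2095, 0.0578]
eef_rot: [-2.346, -2.09, -0.0]
force: [-3.8, 0.8, 3.9]
grip_width: 0.0116
grip_force: 30.0
```

```bash
python3 fz.py 30.2
```

```text
mean F,T [-3.65  0.23  5.01 -0.02  0.6  -0.02] pinch z 76.46 t 14.4
t 14.45 yaw now -6.61 pinch now [510.3 209.5  76.4] F [-3.54  0.24  4.62] w 0.012
turn share [-0.0002 -0.0001  0.001 ] deg [-0.01 -0.    0.04]
shift mm [ 0.5 -0.6 -1.6] share [ 0.0012 -0.0014 -0.004 ]
plate yc -2.1 x [-50.2  29.4] z 30.3 | flap yc -1.7 edge x [30.5 30.6] z 44.4
plate yaw off [0.15, -0.1]
```

```bash
python3 - <<'E'
from fit import *; from rig import ctrl
c=ctrl.calibration('wrist'); p,d=ctrl.snapshot('wrist'); W=cloud(p,d,c['intrinsics'],c['xyz'],c['orientation'])
P=np.array(ctrl.observe()['position'])
def pl(q,n):
    A=np.c_[q[:,:2]-P[:2],np.ones(len(q))]; f=np.linalg.lstsq(A,q[:,2],rcond=None)[0]; s=np.degrees(f[:2]); print(n,len(q),'slope deg x,y',s.round(2)); return s
a=pl(sel(W,[P[0]-.045,P[1]+.04,.027],[P[0]+.025,P[1]+.075,.034]),'plate')
b=pl(sel(W,[P[0]+.05,P[1]-.08,.041],[P[0]+.12,P[1]+.08,.048]),'flap')
print(abs(a-b).max())
if abs(a-b).max()<1: print(ctrl.close_job())
E
```

```text
plate 5638 slope deg x,y [0.03 0.08]
flap 26355 slope deg x,y [-0.04  0.05]
0.06720280027707905
the job is handed in; nothing more can be done
None
```

The cover is off its rack and tucked about 19 mm under the flap, which stayed flat; it is square and centred to within about 0.5 mm. It is pressed level with the seal down about 5 mm and the handle still gripped, and I handed the job in at about 14.5 s. I did not move the bottle, loupe or screwdriver.

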